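Lock the popped-up stud on the dust extractor cover

ROBOT

A 6-joint arm with a two-finger parallel gripper is mounted at the origin on the work surface. World frame = base frame: x ahead of the robot, y to its left, z up, the work surface at z = 0. Lengths are in mm, angles in rad, forces in N, time in s.
With the tool pointing down it reaches from about 275 to 750 mm from the base axis. Payload 10.2 kg.
Tool frame: the origin (TCP) lies on the front face of the gripper's body, between the roots of the fingers; the fingertips stand 73 mm ahead of it and the grasp point (between the pads) lies ctrl.grip_depth ahead of it (ctrl.grip_depth is the distance from the TCP to the grasp point, in mm); z points along the fingers, y is the direction in which the jaws open and shut (so a half turn about z gives the same grasp; the last joint's range is limited). The gripper opens to 85 mm and grips with 20 to 120 N. Pads are 22 mm wide; open, the fingers measure 114 mm over their backs; the gripper's body (76 mm by 85 mm) begins 54 mm behind the grasp point. The pads swing forward as they close: fully open they stand 13 mm farther back than shut.
Start: joints at [0.908, 0.313, 1.498, -0, 1.331, -0.223], TCP at [223.537, 475.04, 303.894] pointing down, gripper open.
Joint ranges: [-2.94, 2.94], [-0.97, 2.17], [0.19, 2.56], [-1.23, 4.37], [0.02, 3.11], [-2.88, 2.88]. Speed limits (rad/s): [2.39, 2.39, 3.01, 3.14, 3.14, 3.14].

INTERFACE

Orientations are given as a unit quaternion [w, x, y, z].
In Python, from rig import readout, capture, ctrl, nets gives the robot as it stands. The module is installed in compiled form; this text tells all that it offers.
- The arm moves only by the tool apply_moves, never from a script. Its argument "targets" is a list of rows, each a list of 4 numbers: the shift along the tool's x, y, z in cm, then the turn about the tool's z in degrees. A call has 1 to 8 rows; each row shifts and turns the commanded pose from where the row before left it, along the tool's axes as they then stand; what a row does not reach is not made up. A row lasts 1/10 s, in which the tool goes at most 50 mm and 8.59 degrees, less where a joint would pass 70% of its speed; a pose out of reach is approached as far as the arm can. A call with a gripper value outside its range is refused whole. "grip" is the finger opening in cm, from 0 to 8.54, set as the call begins (left out, the last holds). The fingers move at their own pace and stop on an object; "force" is the grip in N (left out, the last holds). Time passes only in rows, so rows that do not move let the fingers close. It gives the time, the measured TCP pose, the force and the opening at its end, in the units of the state.
- readout.sense(): the state, without advancing time (a new reading comes with each control period).
- capture(name): name is "side" or "top" or "wrist"; returns a dict with "img" (384x512x3 uint8, red, green, blue), "fov_y" (degrees; the focal length in pixels is half the picture's height over the tangent of half this angle, whatever the lens; pixels are square), "cx", "cy" (the principal point, pixels), "D" ([k1, k2, p1, p2, k3] as OpenCV has them; the pictures are not rectified), "eye" and "rotation" of the camera in the world. Camera axes: x right, y down, z forward; pixel columns grow to the right and rows downward; lengths in mm; the calibration is good to about 2 mm. A picture is of the moment at which its call begins. There is no depth.
- ctrl.finish_job(): hands the job in, once; it reports no verdict.
Trained networks look in the newest picture that a camera, given by its name, has taken for a name from the list of things; names that differ only in an ending like _2 or _b are one class to them, and where a whole thing is asked for, a point or a joint stands for the part that bears it (a point fixed in the world has none). Each returns a list of dicts, best first, with "score" (0 to 1); they miss things now and then, are a little off and sometimes report something else, mostly with a low value. They report only what shows in the picture. A call takes as long as a camera call.
- nets.boxes_of(camera, target): "location" ([column, row] as shares, 0 to 1, of the picture: columns of its width, rows of its height, amid what is visible of it).
The state is a dict: "time_s": time; "joints": joint angles; "dq": joint speeds; "tau": joint torques, N m; "eef_pos": TCP position; "ee_rot": TCP orientation; "force": force on the tool from outside, world axes, zero at the start; "wrist_torque": the same for the moment, N m; "grip_width": opening from 0.0 (shut) to 1.0 (fully open).
Only numpy, scipy, OpenCV 4.12 (cv2) and the standard library are available. Lean on these libraries where they do the work, as an engineer would, in place of code of your own. Each camera call takes 0.05 s, during which the arm holds its last target.

TASK

The white cover of the bench dust extractor is held by two quarter-turn studs, and one of them has popped up, its wing pointing at the red marks. Push that stud in against its spring and turn it clockwise (seen from above) until its wing points at the green marks and it locks down, then let go. Leave the other stud locked as it is.

Things in the scene. Friction and masses are not known exactly. Their poses are not given: they have to be found in the camera images.
- loose_grip (a point): Mid-wing point of the popped-up stud, on its axis, 134 mm above the bench (cover top: 90). Black wing 36 long, 12 thick, 26 high, white line on top; its top is 9 mm above this point, its grey round flange's top face (38 wide, 5 thick; fingertips may press on it) 17 mm below. x: along the wing; y: across it (pinch so); z: up. Red sleeve shows under the flange. Other stud 160 mm off, 8 lower.
- loose_push (a joint): How far the popped-up stud is pushed in, m: 0 = up, 0.015 = hard stop. A spring pushes it up with 3 N at 0 and 9 N at 0.015. It can be turned only while pushed in 0.0115 or more (0.013 is a good depth). Turned to the locked position and let go, it rises by itself to about 0.008 and stays there, locked.
- loose_turn (a joint): How far the popped-up stud is turned clockwise seen from above, rad: 0 = open (wing at the red marks; it may start up to 0.12), 1.5 = end stop. It locks anywhere from 1.15 to 1.5; the green marks are at 1.4. It turns easily (0.02 N m).
- other_turn (a joint): The same angle, rad, of the other stud, an identical one at the other end of the cover, already locked at 1.3 to 1.45 with its wing at its green marks. It is to stay locked; it does not turn unless pushed in.

How it is judged:
By the outcome, as a careful person would: the job done as asked, in the order asked, and still so for the second after the job is handed in, with the robot touching nothing.
It also fails if it takes over 37 s, if anything falls off the work surface, if the arm or the gripper's body presses on something with over 40 N, if the wrist force passes 120 N, or if a joint passes its speed limit or range.

## Working session

There is one attempt and no reset: what is moved stays moved. The work goes in short steps, Python scripts to look and compute and a tool call to move; the robot and the scene stay as the last step left them, time stands still between calls to the robot, and variables do not carry over. Pictures are saved under pics/ and viewed, and the job is handed in when it is done.

Besides the shell and the picture viewer there is one more tool, called as a command line: name --pt "numbers of a row" for each row, then --argument value for the rest. apply_moves: Moves the arm, as the interface text tells. Its arguments: {"type":"object","properties":{"targets":{"type":"array"},"grip":{"type":"number"},"force":{"type":"number"}},"required":["targets"]}

```bash
mkdir -p pics
cat > h.py <<'E'
import numpy as np, cv2, json
from rig import readout, capture, ctrl, nets
def K(c):
    h=c["img"].shape[0]; f=h/2/np.tan(np.radians(c["fov_y"])/2)
    return np.array([[f,0,c["cx"]],[0,f,c["cy"]],[0,0,1.]])
def ray(c,uv):
    p=cv2.undistortPoints(np.array([[uv]],float),K(c),np.array(c["D"],float))[0,0]
    d=np.array(c["rotation"])@np.array([p[0],p[1],1]); return np.array(c["eye"],float),d/np.linalg.norm(d)
def atz(c,uv,z):
    e,d=ray(c,uv); return e+d*(z-e[2])/d[2]
def proj(c,P):
    R=np.array(c["rotation"]).T; r,_=cv2.Rodrigues(R); t=-R@np.array(c["eye"],float)
    return cv2.projectPoints(np.array(P,float).reshape(-1,3),r,t,K(c),np.array(c["D"],float))[0][:,0]
def save(c,n,s=1,box=None):
    im=c["img"][:,:,::-1]
    if box: im=im[box[1]:box[3],box[0]:box[2]]
    cv2.imwrite("pics/"+n,cv2.resize(im,None,fx=s,fy=s,interpolation=cv2.INTER_CUBIC))
E
python3 - <<'E'
from h import *
print(readout.sense(), ctrl.grip_depth)
for n in ["top","side","wrist"]:
    c=capture(n); save(c,n+"0.png",1.5)
    print(n,c["eye"],np.round(c["rotation"],3).tolist(),c["fov_y"],c["D"])
    for t in ["loose_grip","other_turn"]:
        for b in nets.boxes_of(n,t)[:3]:
            uv=np.array(b["location"])*[512,384]
            print(t,b["score"],uv,atz(c,uv,134 if t[0]=='l' else 126))
E
```

```text
{'time_s': 0.0, 'joints': array([ 9.07598184e-01,  3.13461661e-01,  1.49844739e+00,  9.55931545e-07,
        1.33100200e+00, -2.23388933e-01]), 'dq': array([-6.49604033e-05, -8.46915691e-04,  1.97774682e-03, -3.58515921e-04,
        7.04014132e-04, -1.07117828e-03]), 'tau': array([ 1.13740073e-04, -4.12263429e+01, -2.59743333e+01, -8.46494595e-05,
        4.13582355e-03,  1.21676612e-05]), 'eef_pos': array([223.42733306, 474.89915613, 303.32516751]), 'ee_rot': array([-2.83160668e-04,  2.18136590e-01,  9.75918026e-01, -5.95283610e-04]), 'force': array([ 0.29116871, -0.46676325, -0.4586364 ]), 'wrist_torque': array([ 0.02219582, -0.01007288,  0.02618714]), 'grip_width': 1.001397933485882} 53.900000000000006
top [474.51110144  71.2227613  848.00037839] [-0.046, 0.708, -0.701, 0.07] 45.69767741733928 [0.01423958 0.         0.         0.         0.        ]Traceback (most recent call last):
  File "<stdin>", line 9, in <module>
  File "h.py", line 10, in atz
    e,d=ray(c,uv); return e+d*(z-e[2])/d[2]
        ~~~^^^^^^
  File "h.py", line 8, in ray
    d=np.array(c["rotation"])@np.array([p[0],p[1],1]); return np.array(c["eye"],float),d/np.linalg.norm(d)
      ~~~~~~~~~~~~~~~~~~~~~~~^~~~~~~~~~~~~~~~~~~~~~~~
ValueError: matmul: Input operand 1 has a mismatch in its core dimension 0, with gufunc signature (n?,k),(k,m?)->(n?,m?) (size 3 is different from 4)
```

```bash
cat > e.py <<'E'
s=open('h.py').read()
s=s.replace("def K(c)","from scipy.spatial.transform import Rotation as Ro\ndef RM(c): return Ro.from_quat(np.array(c['rotation'],float)[[1,2,3,0]]).as_matrix()\ndef K(c)").replace('np.array(c["rotation"])','RM(c)')
open('h.py','w').write(s)
E
python3 e.py
python3 - <<'E'
from h import *
for n in ["top","side","wrist"]:
    c=capture(n); save(c,n+"0.png",1.5)
    print(n,c["eye"],np.round(RM(c),3).tolist(),c["fov_y"],c["D"])
    for t in ["loose_grip","other_turn"]:
        for b in nets.boxes_of(n,t)[:3]:
            uv=np.array(b["location"])*[512,384]
            print(t,b["score"],uv,atz(c,uv,134 if t[0]=='l' else 126))
E
```

```text
top [474.51110144  71.2227613  848.00037839] [[0.007, -0.986, 0.164], [-0.999, -0.012, -0.034], [0.036, -0.164, -0.986]] 45.69767741733928 [0.01423958 0.         0.         0.         0.        ]
loose_grip 0.56 [120.0128 239.6928] [517.3293521  255.83868424 134.        ]
other_turn 0.96 [215.9104 206.7072] [571.43080603 109.69915923 126.        ]
side [ 408.95255513 -490.7064369   584.65836535] [[0.964, -0.166, 0.21], [-0.267, -0.566, 0.78], [-0.01, -0.808, -0.589]] 54.493984493765645 [-0.04107631  0.          0.          0.          0.        ]
loose_grip 0.76 [211.2    162.2016] [517.11343982 242.02234254 134.        ]
other_turn 0.86 [251.904  198.6816] [572.01616732  91.84924415 126.        ]
wrist [164.19472824 503.69594429 374.64548096] [[0.425, 0.873, 0.238], [0.905, -0.41, -0.112], [-0.001, 0.263, -0.965]] 66.11882584120299 [-0.04205978  0.          0.          0.          0.        ]
```

View pics/top0.png

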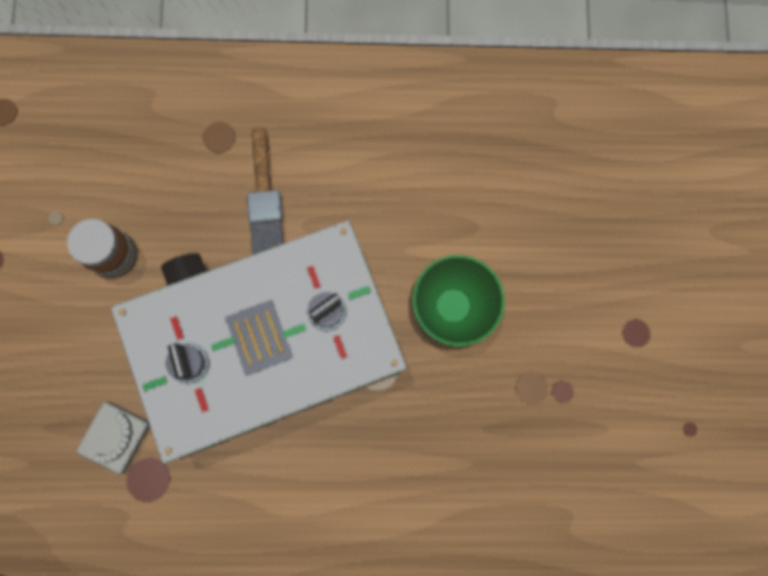

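View pics/side0.png

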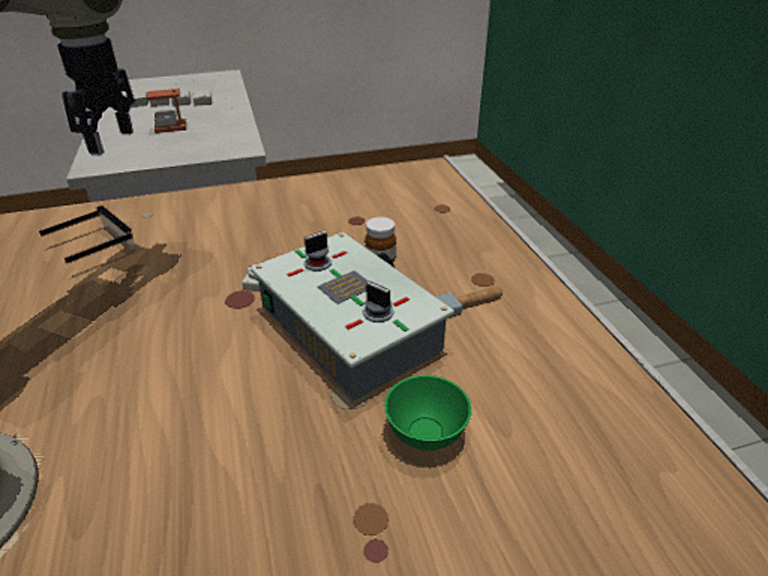

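View pics/wrist0.png

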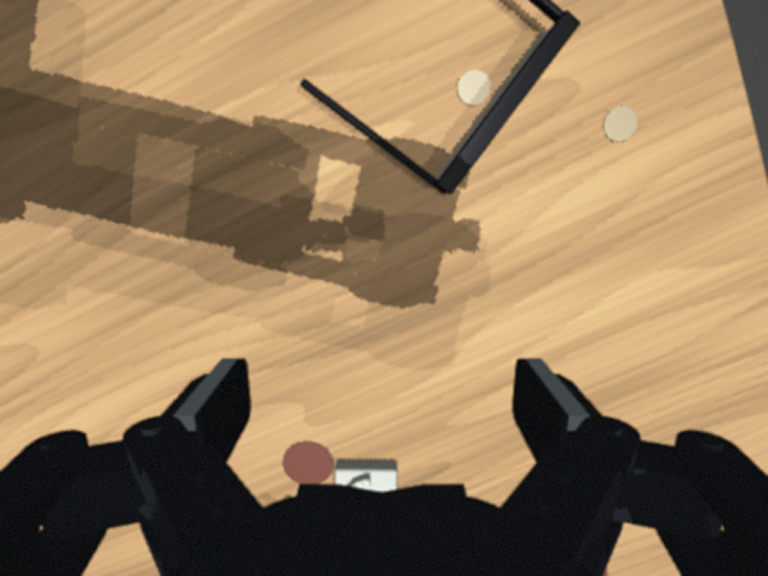

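Run:
```python
from h import *
c=capture("top"); save(c,"t1.png",8,(85,190,175,260))
c=capture("side"); save(c,"s1.png",8,(170,140,250,210))
```

```text
(no output)
```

View pics/t1.png

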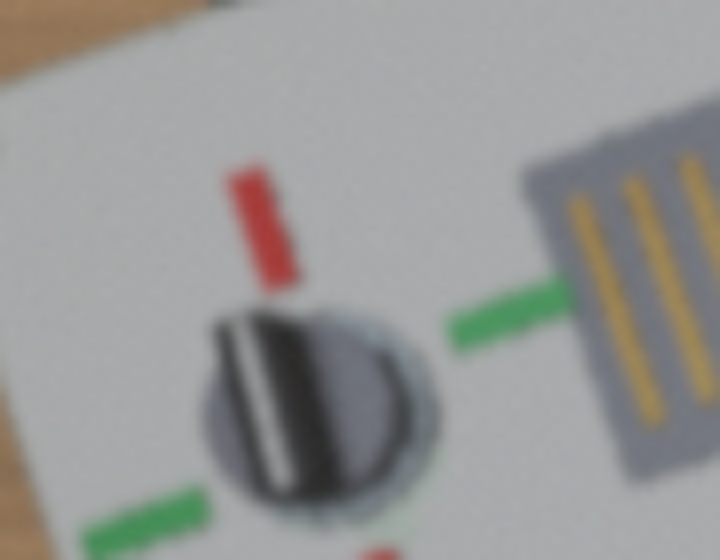

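View pics/s1.png

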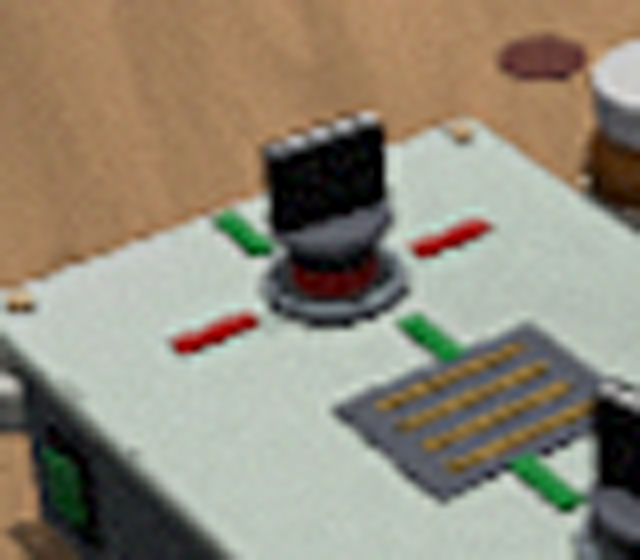

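Run:
```python
from h import *
c=capture("top")
P=lambda x,y:(85+x/8-.4,190+y/8-.4)
a,b=atz(c,P(240,318),143),atz(c,P(286,490),143)
print("top line",a,b,(a+b)/2,np.linalg.norm(a-b),np.degrees(np.arctan2(*(a-b)[[1,0]])))
g1,g2=atz(c,P(512,316),90),atz(c,P(147,522),90); print("green",g1,g2,(g1+g2)/2,np.degrees(np.arctan2(*(g1-g2)[[1,0]])))
r=atz(c,P(262,230),90);print("red",r)
c=capture("side")
P=lambda x,y:(170+x/8-.4,140+y/8-.4)
a,b=atz(c,P(266,148),143),atz(c,P(383,120),143); print("side top",a,b,(a+b)/2,np.linalg.norm(a-b))
g1,g2=atz(c,P(245,233),90),atz(c,P(432,338),90); print("green",g1,g2,(g1+g2)/2)
g1,g2=atz(c,P(215,333),90),atz(c,P(452,238),90); print("red",g1,g2,(g1+g2)/2,np.degrees(np.arctan2(*(g2-g1)[[1,0]])))
print(Ro.from_quat(readout.sense()["ee_rot"][[1,2,3,0]]).as_matrix().round(3))
```

```text
top line [532.48300875 262.56579686 143.        ] [499.91734004 252.06406016 143.        ] [516.20017439 257.31492851 143.        ] 34.217090063589666 17.873409433202404
green [537.75334989 221.57831952  90.        ] [495.17746591 293.23445331  90.        ] [516.4654079  257.40638641  90.        ] -59.28251309070146
red [555.04532062 273.50828958  90.        ]
side top [499.85187225 250.64134126 143.        ] [535.40996031 256.58112511 143.        ] [517.63091628 253.61123319 143.        ] 36.050778898340006
green [495.83600095 291.02434543  90.        ] [539.06486411 218.83884758  90.        ] [517.45043253 254.93159651  90.        ]
red [478.3274002  239.39002118  90.        ] [556.57719366 270.08751373  90.        ] [517.45229693 254.73876746  90.        ] 21.4201397174272
[[-0.905  0.426 -0.   ]
 [ 0.426  0.905  0.   ]
 [ 0.     0.    -1.   ]]
```

apply_moves --pt "-4 -0.8 0 0" --pt "-4 -0.8 0 0" --pt "-4 -0.8 0 0" --pt "-4 -0.8 0 0" --pt "-4 -0.8 0 0" --pt "-4 -0.8 0 0" --pt "-4 -0.8 0 0" --pt "-4 -0.8 0 0" --grip 6

```text
time_s: 1.55
eef_pos: [487.0, 279.7, 304.0]
ee_rot: [0.0, 0.218, 0.976, 0.0]
force: [-0.9, 1.4, 0.3]
grip_width: 0.705
```

apply_moves --pt "0 0 0 -7.2" --pt "0 0 0 -7.2" --pt "0 0 0 -7.2" --pt "0 0 0 -7.2" --pt "0 0 0 -7.2" --pt "0 0 0 -7.2" --pt "0 0 0 0" --pt "0 0 0 0"

```text
time_s: 2.35
eef_pos: [485.8, 280.9, 303.9]
ee_rot: [-0.0, -0.155, 0.988, -0.0]
force: [0.7, 0.4, -0.2]
grip_width: 0.701
```

```bash
cat > w.py <<'E'
import sys
from h import *
def delta(P,yaw=None):
    s=readout.sense(); R=Ro.from_quat(s["ee_rot"][[1,2,3,0]]).as_matrix()
    print("t",s["time_s"],"tcp",s["eef_pos"].round(2),"F",s["force"].round(2),"gw",round(s["grip_width"],3),"yaw_y",np.degrees(np.arctan2(R[1,1],R[0,1])).round(2),"tilt",R[:2,2].round(4),"j6",s["joints"][5].round(2))
    print("tool delta mm",(R.T@(np.array(P)-s["eef_pos"])).round(2))
if __name__=="__main__":
    n=sys.argv[1]
    delta([517,256,190.9])
    c=capture("wrist"); save(c,n,1.5)
    print(proj(c,[[517,256,143],[517,256,90]]),nets.boxes_of("wrist","loose_grip"))
    print(c["eye"],RM(c).round(3).tolist())
E
python3 w.py w1.png
```

```text
t 2.35 tcp [485.84 280.9  303.86] F [ 0.71  0.4  -0.24] gw 0.701 yaw_y 107.81 tilt [-0. -0.] j6 -1.57
tool delta mm [-22.05 -33.23 112.96]
[[214.1722138  221.96370856]
 [220.98219904 203.32651833]] [{'location': [0.4229, 0.5521], 'score': 0.86}]
[423.35839009 260.82559212 374.71071767] [[-0.306, 0.918, 0.25], [0.952, 0.296, 0.08], [-0.0, 0.263, -0.965]]
```

View pics/w1.png

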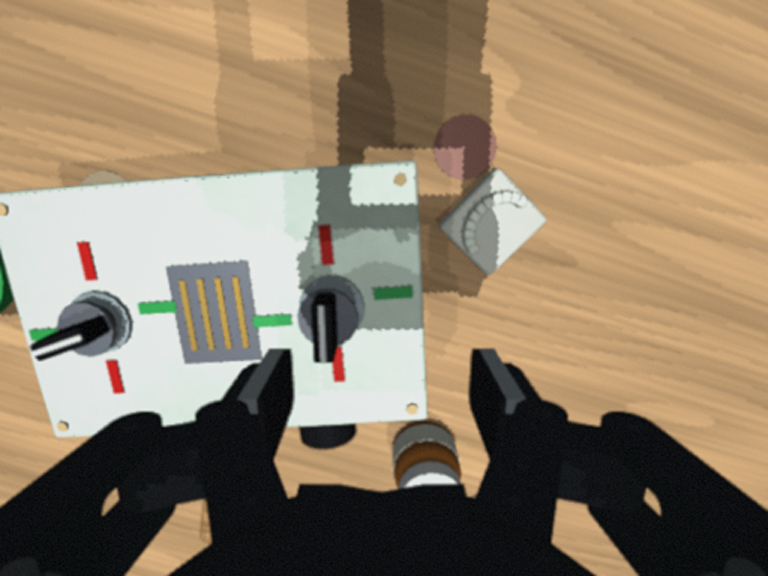

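apply_moves --pt "-0.7 -1.1 0 0" --pt "-0.7 -1.1 0 0" --pt "-0.8 -1.12 0 0" --pt "0 0 2 0" --pt "0 0 2 0" --pt "0 0 2 0" --pt "0 0 1.4 0" --pt "0 0 0 0" --grip 5

```text
time_s: 3.25
eef_pos: [517.2, 255.2, 227.9]
ee_rot: [-0.002, -0.156, 0.988, -0.0]
force: [-0.6, -0.9, -0.1]
grip_width: 0.586
```

```bash
python3 w.py w2.png
python3 - <<'E'
from h import *
c=capture("wrist")
for y in (14,17.8,21):
    a=np.radians(y); d=np.array([np.cos(a),np.sin(a),0])*18; o=np.array([517,256,143.])
    print(y,(proj(c,[o-d,o,o+d])*1.5).round(1).tolist())
E
```

```text
t 3.25 tcp [517.21 255.21 227.94] F [-0.64 -0.89 -0.05] gw 0.586 yaw_y 107.94 tilt [-0.0036 -0.001 ] j6 -1.63
tool delta mm [-0.18  0.81 37.04]
[[255.30932399 233.62432974]
 [254.97967819 205.78040604]] [{'location': [0.4979, 0.5708], 'score': 0.59}]
[455.02989813 235.06346817 299.01662033] [[-0.308, 0.919, 0.247], [0.951, 0.298, 0.08], [-0.0, 0.26, -0.966]]
14 [[385.6, 300.8], [382.2, 345.6], [379.0, 387.9]]
17.8 [[382.4, 300.7], [382.2, 345.6], [382.0, 388.0]]
21 [[379.7, 300.7], [382.2, 345.6], [384.6, 388.0]]
```

View pics/w2.png

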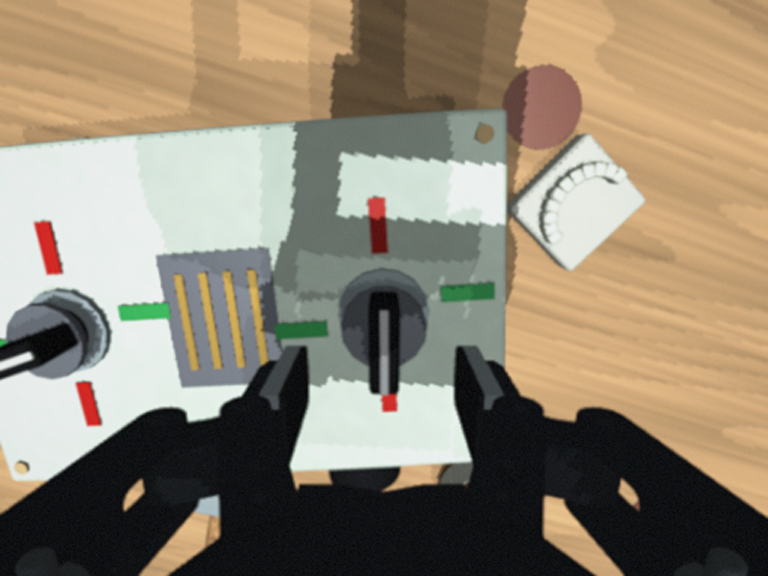

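apply_moves --pt "0 0.08 1 0" --pt "0 0 1 0" --pt "0 0 1 0" --pt "0 0 0.5 0" --pt "0 0 0 0" --pt "0 0 0 0" --grip 4

```text
time_s: 4.0
eef_pos: [516.9, 256.9, 195.0]
ee_rot: [0.0, -0.156, 0.988, 0.0]
force: [0.2, -0.4, -0.1]
grip_width: 0.466
```

```bash
python3 w.py w3.png
python3 - <<'E'
from h import *
c=capture("side"); save(c,"s3.png",6,(160,100,270,200))
E
```

```text
t 4.0 tcp [516.88 256.9  195.01] F [ 0.16 -0.43 -0.08] gw 0.466 yaw_y 108.0 tilt [0.0002 0.0001] j6 -1.63
tool delta mm [ 0.16 -0.89  4.11]
[[251.88735239 260.59070389]
 [252.44720306 220.36775226]] [{'location': [0.4906, 0.6302], 'score': 0.6}]
[454.44769754 236.63064436 265.82698042] [[-0.31, 0.917, 0.25], [0.951, 0.299, 0.081], [-0.0, 0.263, -0.965]]
```

View pics/w3.png

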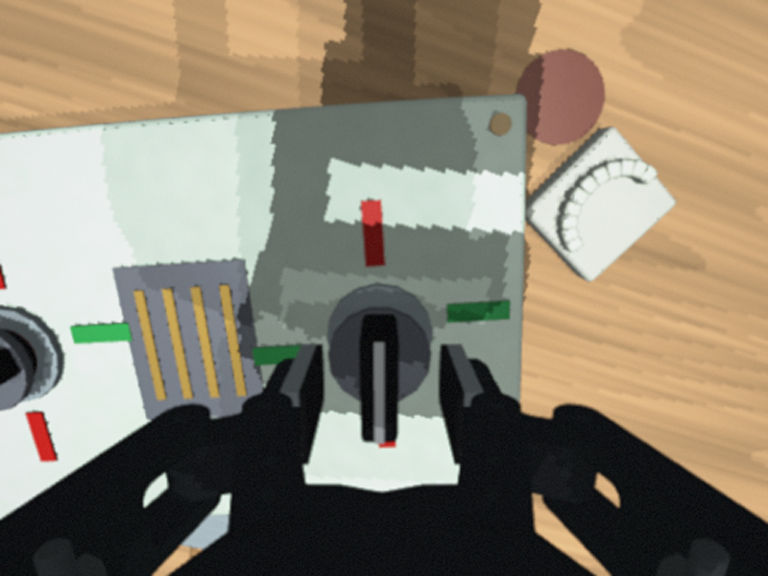

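View pics/s3.png

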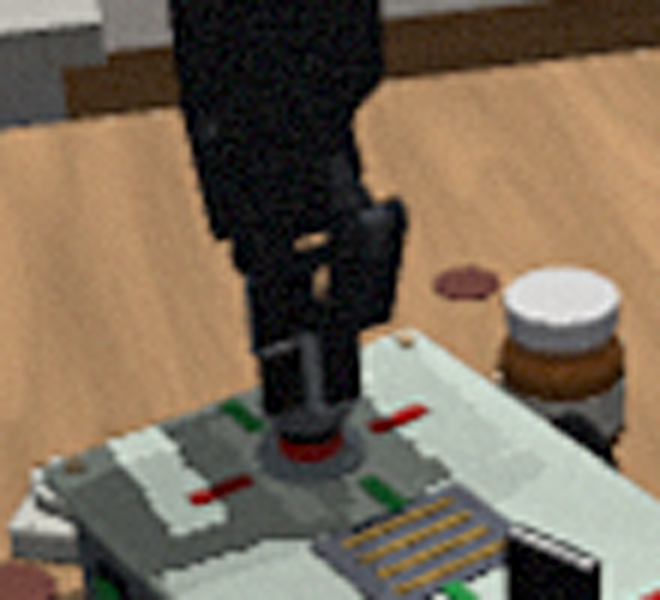

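apply_moves --pt "0 -0.06 0.3 0" --pt "0 0 0 0" --pt "0 0 0 0" --pt "0 0 0 0" --pt "0 0 0 0" --pt "0 0 0 0" --grip 0.6 --force 40

```text
time_s: 4.75
eef_pos: [516.9, 256.2, 191.7]
ee_rot: [-0.0, -0.156, 0.988, -0.0]
force: [0.0, 0.0, -2.2]
grip_width: 0.131
```

```bash
python3 w.py w4.png
```

```text
t 4.75 tcp [516.88 256.2  191.73] F [ 0.03  0.01 -2.22] gw 0.131 yaw_y 108.0 tilt [-0.0005 -0.0003] j6 -1.63
tool delta mm [-0.05 -0.23  0.83]
[[253.31658257 264.5408533 ]
 [253.49941851 222.61253623]] [{'location': [0.4926, 0.6193], 'score': 0.69}]
[454.49691795 235.96094496 262.6119611 ] [[-0.31, 0.917, 0.25], [0.951, 0.299, 0.081], [-0.0, 0.263, -0.965]]
```

apply_moves --pt "0 0 0.4 0" --pt "0 0 0.4 0" --pt "0 0 0.3 0" --pt "0 0 0.2 0" --pt "0 0 0 0" --pt "0 0 0 0"

```text
time_s: 5.45
eef_pos: [516.9, 256.3, 179.6]
ee_rot: [0.0, -0.156, 0.988, -0.0]
force: [-3.6, -3.5, 7.6]
grip_width: 0.129
```

```bash
python3 w.py w5.png
python3 - <<'E'
from h import *
c=capture("side"); save(c,"s5.png",6,(160,100,270,200))
E
```

```text
t 5.45 tcp [516.94 256.26 179.55] F [-3.57 -3.48  7.59] gw 0.129 yaw_y 108.0 tilt [ 0.0003 -0.0001] j6 -1.63
tool delta mm [  0.02  -0.26 -11.35]
[[253.20857857 278.96120934]
 [253.4434842  229.87746442]] [{'location': [0.4953, 0.6245], 'score': 0.56}]
[454.51150853 235.99106171 250.35070625] [[-0.31, 0.917, 0.251], [0.951, 0.299, 0.081], [-0.0, 0.263, -0.965]]
```

View pics/s5.png

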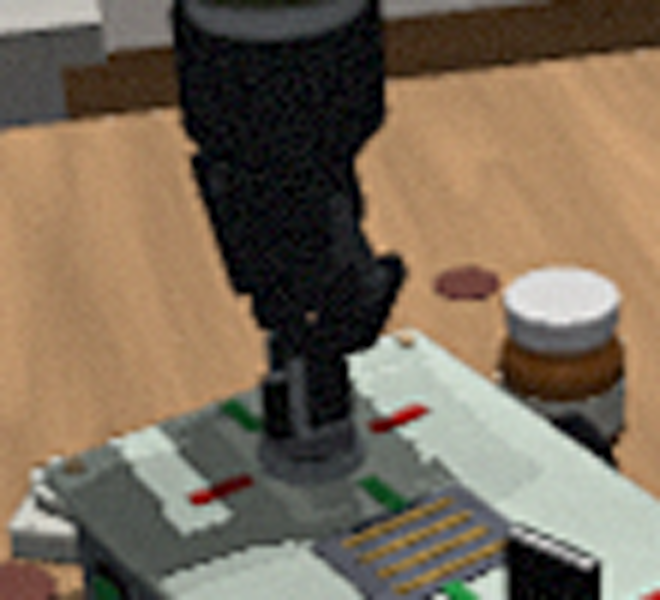

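apply_moves --pt "0 0 0.12 0" --pt "0 0 0 0" --pt "0 0 0 0" --pt "0 0 0 0"

```text
time_s: 6.0
eef_pos: [516.9, 256.3, 178.4]
ee_rot: [0.0, -0.157, 0.988, -0.0]
force: [-3.5, -2.3, 6.8]
grip_width: 0.133
```

apply_moves --pt "0 0 0 3" --pt "0 0 0 5" --pt "0 0 0 5" --pt "0 0 0 5" --pt "0 0 0 0" --pt "0 0 0 0"

```text
time_s: 6.6
eef_pos: [517.0, 256.2, 178.4]
ee_rot: [0.0, 0.0, 1.0, -0.0]
force: [-4.2, -2.8, 7.7]
grip_width: 0.132
```

```bash
python3 w.py w6.png; python3 -c "
from h import *
print(readout.sense()['wrist_torque'])"
```

```text
t 6.6 tcp [516.96 256.19 178.42] F [-4.23 -2.77  7.71] gw 0.132 yaw_y 90.0 tilt [ 0.0003 -0.0003] j6 -1.31
tool delta mm [ -0.05  -0.2  -12.48]
[[252.68205637 280.64787517]
 [253.08834349 230.75810474]] [{'location': [0.4945, 0.6268], 'score': 0.55}]
[451.25705156 256.52062488 249.24259121] [[-0.0, 0.965, 0.264], [1.0, 0.001, -0.0], [-0.001, 0.264, -0.965]]
[-0.59970128  0.67570543 -0.01893775]
```

View pics/w6.png

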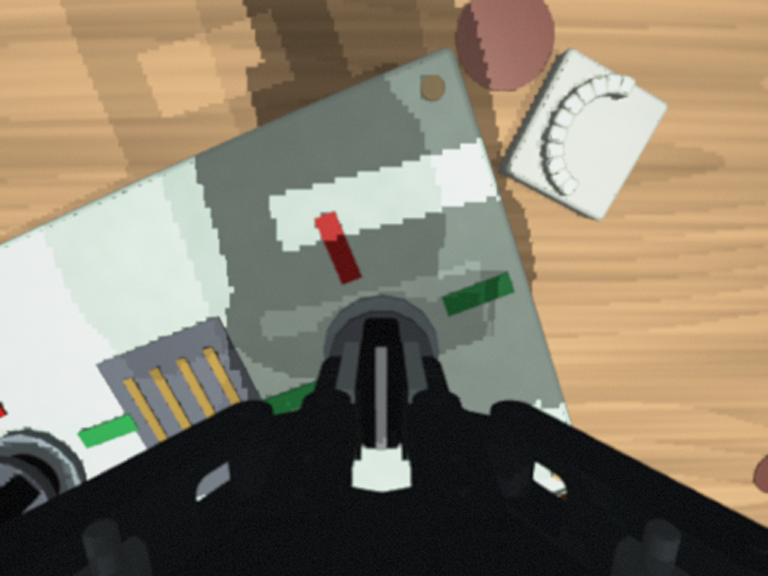

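apply_moves --pt "0 0 0 7" --pt "0 0 0 8" --pt "0 0 0 8" --pt "0 0 0 8" --pt "0 0 0 8" --pt "0 0 0 8" --pt "0 0 0 7" --pt "0 0 0 4"

```text
time_s: 7.5
eef_pos: [516.9, 256.0, 178.4]
ee_rot: [0.0, 0.487, 0.874, -0.0]
force: [-3.9, -5.0, 6.6]
grip_width: 0.129
```

apply_moves --pt "0 0 0 0" --pt "0 0 0 0"

```text
time_s: 7.7
eef_pos: [516.8, 256.0, 178.4]
ee_rot: [0.0, 0.485, 0.875, -0.0]
force: [-5.2, -4.3, 7.8]
grip_width: 0.129
```

```bash
python3 w.py w7.png; python3 -c "
from h import *
print(readout.sense()['wrist_torque'])"
```

```text
t 7.7 tcp [516.84 256.   178.39] F [-5.18 -4.28  7.85] gw 0.129 yaw_y 32.0 tilt [-0.0002 -0.0008] j6 -0.3
tool delta mm [ -0.09   0.13 -12.51]
[[251.8829333  282.14625982]
 [252.55433605 231.82201574]] [{'location': [0.4922, 0.6276], 'score': 0.71}]
[482.50719066 312.85651374 249.19869479] [[0.848, 0.512, 0.139], [0.53, -0.818, -0.224], [-0.001, 0.264, -0.965]]
[-0.82122438  0.84526217 -0.01413024]
```

View pics/w7.png

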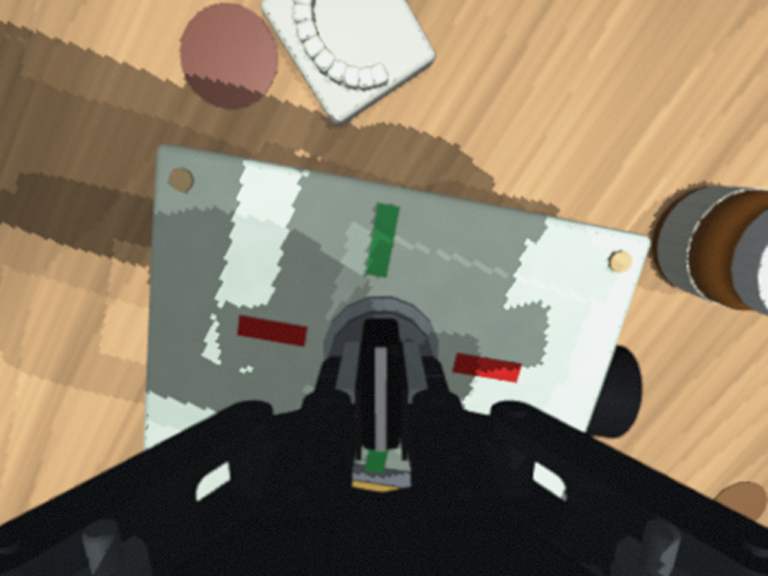

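apply_moves --pt "0 0 0 1.5" --pt "0 0 0 0" --pt "0 0 -0.2 0" --pt "0 0 -0.2 0" --pt "0 0 0 0" --pt "0 0 0 0"

```text
time_s: 8.4
eef_pos: [516.8, 256.0, 182.3]
ee_rot: [0.0, 0.496, 0.868, -0.0]
force: [-4.7, -4.1, 6.1]
grip_width: 0.131
```

apply_moves --pt "0 0 0 0" --pt "0 0 0 0" --pt "0 0 0 0" --pt "0 0 0 0" --pt "0 0 0 0" --grip 4

```text
time_s: 8.9
eef_pos: [517.0, 256.4, 181.6]
ee_rot: [-0.0, 0.496, 0.868, 0.0]
force: [0.5, 0.7, 0.4]
grip_width: 0.47
```

```bash
python3 w.py w8.png
```

```text
t 8.9 tcp [516.97 256.37 181.63] F [0.54 0.68 0.43] gw 0.47 yaw_y 30.5 tilt [0.     0.0001] j6 -0.28
tool delta mm [-0.34 -0.16 -9.27]
[[251.22309836 278.51990269]
 [252.0255309  230.20830726]] [{'location': [0.4939, 0.6484], 'score': 0.7}]
[484.09959963 314.04535563 252.45513606] [[0.861, 0.49, 0.134], [0.508, -0.831, -0.227], [-0.0, 0.263, -0.965]]
```

View pics/w8.png

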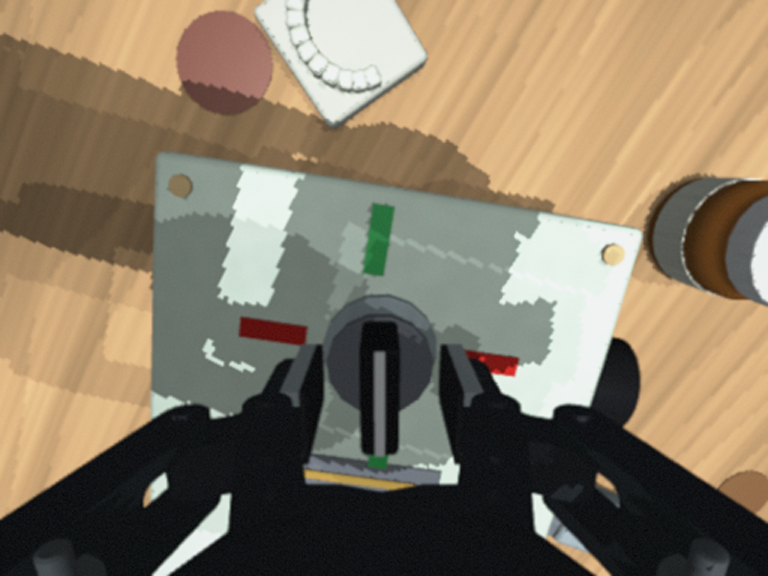

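Released, wing on the green line. Retreat straight up and check.

apply_moves --pt "0 0 -1.5 0" --pt "0 0 -2 0" --pt "0 0 -3 0" --pt "0 0 -3 0" --pt "0 0 -3 0" --pt "0 0 0 0" --pt "0 0 0 0"

```text
time_s: 9.7
eef_pos: [516.9, 256.3, 306.6]
ee_rot: [0.0, 0.496, 0.868, 0.0]
force: [0.8, -0.1, -1.6]
grip_width: 0.469
```

apply_moves --pt "4 0 0 0" --pt "4 0 0 0" --pt "4 0 0 0" --pt "4 0 0 0" --pt "4 0 0 0" --pt "0 0 0 0" --pt "0 0 0 0"

```text
time_s: 10.4
eef_pos: [414.9, 428.9, 305.2]
ee_rot: [-0.0, 0.496, 0.869, -0.001]
force: [0.3, -0.7, 0.2]
grip_width: 0.464
```

Run:
```python
from h import *
from w import delta
delta([517,256,190])
c=capture("top"); save(c,"t9.png",4,(75,150,265,290))
for t in ["loose_grip"]: print(nets.boxes_of("top",t))
c=capture("side"); save(c,"s9.png",5,(150,130,300,240))
```

```text
t 10.4 tcp [414.89 428.92 305.23] F [ 0.34 -0.75  0.16] gw 0.464 yaw_y 30.59 tilt [-0.0018 -0.0016] j6 0.07
tool delta mm [-2.0077e+02  1.9000e-01  1.1531e+02]
[{'location': [0.2418, 0.6315], 'score': 0.83}]
```

View pics/t9.png

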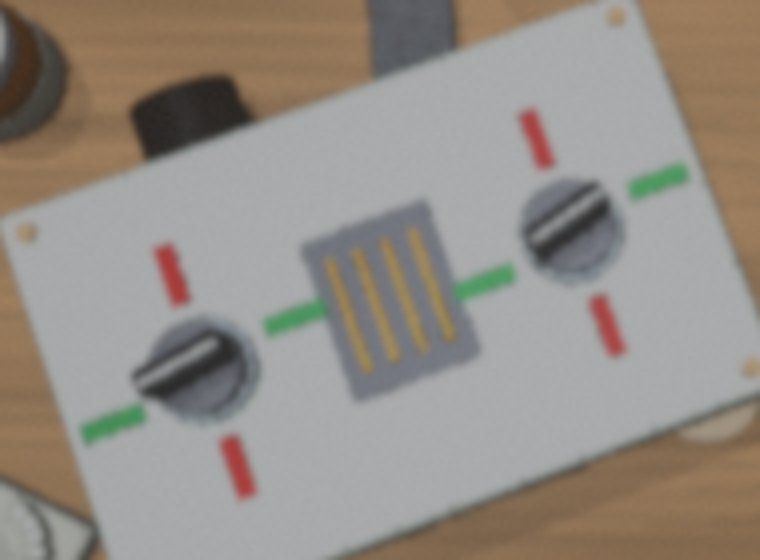

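View pics/s9.png

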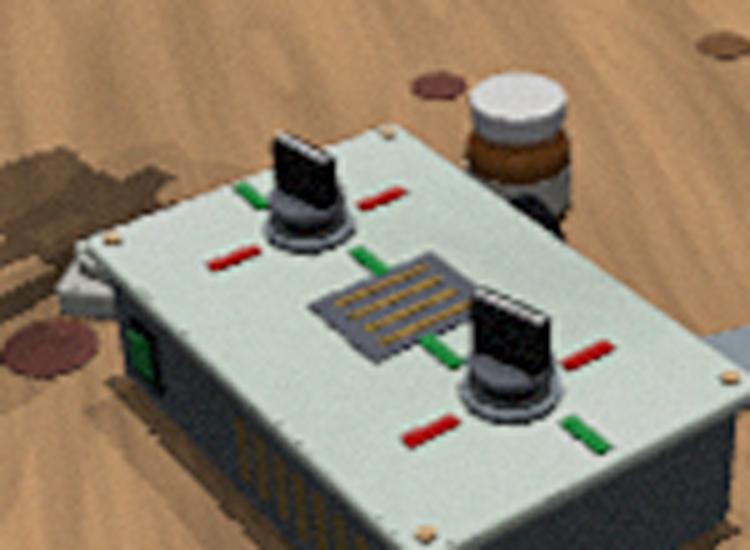

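```bash
python3 -c "
from rig import ctrl
print(ctrl.finish_job())"
```

```text
the job is handed in; nothing more can be done
None
```

The popped-up stud is locked down with its wing at the green marks, and I handed the job in at about 10.5 s. I pinched its wing and pushed it in about 13 mm. I then turned it about 77° clockwise, eased it up 4 mm, let go and backed the arm away.

- **Height:** In the last side picture, no red sleeve shows under the flange, and the stud sits as low as the other one.
- **Angle:** In the last top and side pictures, the wing lies along the green marks. I estimate the turn at about 1.4 rad.
- **Other stud:** It was never touched, and it still looks locked at its green marks.
- **Forces:** Every reading I took stayed below about 10 N, and the gripper was clear of everything at hand-in.
- **Mismatch:** The first push-force reading was 7.6 N at 12.2 mm, which corresponds to about 11.5 mm of depth. That was too close to the turning limit, so I pushed about 1 mm further before turning. No final check failed or disagreed.

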